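# Set the tilt gauge on the ridge and hold it on its mark

### The job

Close the orange tilt gauge's hinged grey upper shell half down onto the lower one while it stands in its nest, edge to edge, then lift the gauge out and seat the V-notch in its foot on the round-topped ridge of the stud block, dial still towards the robot. Rock it on the ridge until its swinging pointer comes to rest with the tip on the red mark, and finish there: the program ends with the gripper still holding the gauge at that angle, resting on the ridge. Leave the dispenser bottle, the multimeter and the tape roll where they are.

Things in the scene. Friction and masses are not known exactly. Their poses are not given: they have to be found in the camera images.
- gauge: tilt gauge, 0.56 kg, an upright clamshell: orange lower half 56 (x) x 60 (y) x 80 mm high, 92 mm closed; origin under its centre, z up; front (-x) has a white dial, pointer 4 mm proud. A 90-degree V-notch, 20 mm wide, 10 mm deep, runs along x in mid-underside. Pinch the flat sides y = +-30 mm from above (rubber pads 58 mm up, good TCP height 60 mm)
- gauge_lid (a joint): hinge of the grey upper half (56 x 60 x 12 mm): 0 = closed, rim on rim; grows as it opens up and away from the robot, to 1.7 rad; starts 1.25 to 1.55. Hinge line along the gauge's y at its x = +28, z = 80 mm (rear top edge). Slight friction (0.014 N m, under 1 N at the free edge) holds it where left: push it over from behind, then press shut from above
- lid_edge (a point): middle of the free rim edge of the grey half, 56 mm from its hinge (at the front top edge of the orange half when closed)
- pointer (a joint): swing of the black pointer with brass bob about the gauge's +x axis, rad: 0 = tip towards the foot, positive = tip to the gauge's +y (left seen from the robot). A free pendulum that hangs plumb: leaning the gauge's top towards its +y by an angle makes it read plus that angle. It swings 1 to 3 s after a motion
- mark (a joint): angle of the red mark on the dial, same zero and sense as the pointer, between 0.15 and 0.38 rad; stiff, does not move during the job
- pointer_tip (a point): tip of the pointer, 56 mm from its pivot; pivot at 72 mm height on the dial
- mark_centre (a point): centre of the red mark, 8 mm wide and 10 mm high, 56 mm from the pivot
- gauge_notch (a point): reference point in the V-notch, on its middle line, 6 mm above the underside, midway along the depth; 1.5 mm below the ridge's crest when the notch is fully seated upright (the underside is then 7.5 mm below the crest)
- nest: fixed dark steel nest, 72 x 76 mm, 6 mm floor and lip up to 18 mm, in which the gauge stands with 2 mm play; origin at the centre of its underside
- stud_block: fixed metal block, 90 (x) x 110 (y) mm, origin under its centre. A ridge 12 mm thick and 66 mm long runs along its x at y = 0, its round top of 6 mm radius with axis 50 mm and crest 56 mm above the worktop; beside it shoulders of unequal height (20 mm at -y, 28 mm at +y) that the gauge does not touch in use
- stud_crest (a point): middle of the crest line of the ridge; its x runs along the ridge, z up
- flux_bottle: white dispenser bottle with a spout, 38 mm across, 115 mm tall, a bystander; origin at the centre of its underside
- multimeter: yellow hand multimeter lying flat, 157 x 77 x 47 mm, a bystander; origin at the centre of its underside
- tape_green: roll of green tape lying flat, 72 mm across, 18 mm high, a bystander; origin at the centre of its underside
There are look-alikes about, which are no part of the job. There is more than one size of the gauge; the one meant has the size given above.

How it is judged:
On the way, in this order (a step that is already met when the one before it is completed fails the run):
1. the grey half is closed edge to edge on the gauge, still in its nest (value of joint gauge_lid below 0.06 rad and distance between gauge and nest below 0.012 m), for 0.2 s.
2. the gauge is lifted clear of its nest, closed (value of joint gauge_lid below 0.06 rad and contact force between the fingers and gauge above 2 N and z of gauge in the frame of nest above 0.03 m), for 0.1 s.
3. the held gauge rests on the ridge with the ridge in its notch (x of gauge_notch in the frame of stud_crest between -0.02 and 0.02 m and y of gauge_notch in the frame of stud_crest between -0.006 and 0.006 m and z of gauge_notch in the frame of stud_crest between -0.012 and 0.004 m and contact force between gauge and stud_block above 0.3 N and contact force between the fingers and gauge above 2 N), for 0.2 s.
At the end, for the whole second after the job is handed in: Closed gauge (lid under 0.06 rad) held by the fingers (over 2 N), resting on the ridge (over 0.3 N): notch within 20 mm along, 6 mm across, +4/-12 mm in height of the crest middle, in line within 0.15 rad, dial to the robot; pointer still (0.3 rad/s), tip within 5.5 mm of the mark centre (all of step 3 and value of joint gauge_lid below 0.06 rad and distance between pointer_tip and mark_centre below 0.0055 m and velocity of joint pointer between -0.3 and 0.3 rad/s and angle between the x axis of gauge and the x axis of stud_crest, either way round below 0.15 rad and x of pointer_tip in the frame of stud_crest below 0 m and contact force between gauge and nest below 0.05 N); the arm keeps its last pose, push and grip.
It fails at once if the dispenser bottle is moved by more than 20 mm (distance of flux_bottle from where it was at the start of the episode above 0.02 m).
It fails at once if the multimeter is moved by more than 20 mm (distance of multimeter from where it was at the start of the episode above 0.02 m).
It fails at once if the tape roll is moved by more than 20 mm (distance of tape_green from where it was at the start of the episode above 0.02 m).
It also fails if it takes over 51 s, if anything falls off the work surface, if the arm or the gripper's body presses on something with over 40 N, if the wrist force passes 120 N, or if a joint passes its speed limit or range.

### The arm

A 7-joint arm with a two-finger parallel gripper is mounted at the origin on a cart in front of the work surface, level with it; the furniture and walls round the work are solid. World frame = base frame: x ahead of the robot, y to its left, z up, the work surface at z = 0. Lengths are in m, angles in rad, forces in N, time in s.
With the tool pointing down it reaches from about 0.35 to 0.9 m from the base axis. Payload 8.1 kg.
Tool frame: the origin (TCP) lies between the finger pads, 19 mm behind the fingertips; this is the grasp point; z points along the fingers, y is the line along which they close (so a half turn about z gives the same grasp; the last joint's range is limited). The gripper opens to 92 mm and grips with 3 to 60 N. Pads are 19 mm wide; open, the fingers measure 130 mm over their backs; the gripper's body (75 mm by 190 mm) begins 47 mm behind the grasp point.
Start: joints at [1.2, 0.434, 0.025, 1.573, -0.012, 1.134, -0.075], TCP at [0.165, -0.603, 0.246] pointing down, gripper open.
Joint ranges: [-2.62, 2.62], [-0.44, 2.09], [-1.27, 1.32], [0.08, 2.57], [-1.32, 4.46], [0.12, 2], [-2.74, 2.74]. Speed limits (rad/s): [2.22, 2.22, 3.01, 3.01, 3.14, 3.14, 3.14].

### API

Orientations are given as a rotation vector (axis times angle).
In Python, from station import arm gives the robot as it stands. The module is installed in compiled form; this text tells all that it offers.
- The arm moves only by the shell command python3 -m jog 'ROWS' [OPENING]. ROWS is a JSON object of lists of equal length, an entry for each row: "travel": the shift along the world's x, y, z in mm, a list of three; "spin": the turn about the world's z in rad. In form: {"travel": [[tx, ty, tz], ...], "spin": [spin, ...]}. A call has 1 to 5 rows; each row shifts and turns the commanded pose from where the row before left it; what a row does not reach is not made up. A row lasts 1/12 s, in which the tool goes at most 41.7 mm and 7.16 degrees, less where a joint would pass 70% of its speed; a pose out of reach is approached as far as the arm can. A call is refused whole if a number of a shift passes 41.7 or a number of a turn 0.125, either way. A call with a gripper value outside its range is refused whole. OPENING is the opening, from 0 (shut) to 1 (fully open), set as the call begins (- or left out, the last holds). The fingers move at their own pace and stop on an object; the grip force is fixed at half the most. Time passes only in rows, so rows that do not move let the fingers close. It gives the time, the measured TCP pose, the force, the opening and the grip force at its end, in the units of the state.
- arm.get_state(): the state, without advancing time (a new reading comes with each control period).
- arm.capture(name): name is "side" or "top" or "wrist"; returns (picture, depth): 384x512x3 uint8, red, green, blue; 384x512 float32, m along the optical axis (not along the pixel's ray), 0 where there is no reading.
- arm.camera_params(name): a dict with "fx", "fy", "cx", "cy" (pixels), "k1" (the pictures are not rectified: a ray, as slopes to the right and down, at radius r is drawn at 1 + k1 r^2 times it, then the intrinsics apply), "cam_to_world" (4x4, takes a point from camera to world coordinates); the wrist camera has in their place "mount" (4x4, takes a point from camera to tool coordinates, whose origin is the TCP and whose axes are the flange's). Camera axes: x right, y up, looking along -z (the intrinsics and any distortion apply to the point x, -y, -z); pixel columns grow to the right and rows downward; lengths in m; the calibration is good to about 2 mm. A picture is of the moment at which its call begins: read the wrist's pose just before it. camera_params takes no time and is no camera call.
- arm.finish_job(): hands the job in; it is judged then, once.
The state is a dict: "time": time; "joint_pos": joint angles; "qvel": joint speeds; "tau": joint torques, N m; "tool_pos": TCP position; "orientation": TCP orientation; "wrist_force": force on the tool from outside, world axes, zero at the start; "moment": the same for the moment, N m; "finger_gap": finger opening in m; "grasp_force": force on a finger pad.
Only numpy, scipy, OpenCV 4.12 (cv2) and the standard library are available. Lean on these libraries where they do the work, as an engineer would, in place of code of your own. Each camera call takes 0.05 s, during which the arm holds its last target. There are 200 camera calls.

## Working session

There is one attempt and no reset: what is moved stays moved. The work goes in short steps, Python scripts to look and compute and a shell command to move; the robot and the scene stay as the last step left them, time stands still between calls to the robot, and variables do not carry over. Pictures are saved under pics/ and viewed, at most 10 in all, crops included, and the job is handed in when it is done.

```bash
mkdir -p pics; cat > h.py <<'E'
from station import arm
import numpy as np, cv2
from scipy.spatial.transform import Rotation as R
def cam(name):
    p=arm.camera_params(name)
    if 'mount' in p:
        s=arm.get_state(); T=np.eye(4); T[:3,:3]=R.from_rotvec(s['orientation']).as_matrix(); T[:3,3]=s['tool_pos']
        M=T@np.array(p['mount'])
    else: M=np.array(p['cam_to_world'])
    return p,M
def shot(name,f):
    c=cam(name); im,d=arm.capture(name); np.savez(f'pics/{f}.npz',im=im,d=d,M=c[1],k=[c[0][q] for q in('fx','fy','cx','cy','k1')])
    cv2.imwrite(f'pics/{f}.png',im[:,:,::-1]); return im,d,c
def rays(k,uv):
    fx,fy,cx,cy,k1=k; uv=np.asarray(uv,float).reshape(-1,1,2)
    K=np.array([[fx,0,cx],[0,fy,cy],[0,0,1]]); n=cv2.undistortPoints(uv,K,np.array([k1,0,0,0,0.]))[:,0]
    return np.c_[n[:,0],-n[:,1],-np.ones(len(n))]
def load(f): z=np.load(f'pics/{f}.npz'); return z['im'],z['d'],z['M'],z['k']
def pts(f,uv):   # depth points
    im,d,M,k=load(f); uv=np.asarray(uv).reshape(-1,2); r=rays(k,uv)*d[uv[:,1],uv[:,0]][:,None]
    return r@M[:3,:3].T+M[:3,3]
def plane(f,uv,z):
    im,d,M,k=load(f); r=rays(k,uv)@M[:3,:3].T; return M[:3,3]+r*((z-M[2,3])/r[:,2])[:,None]
def cloud(f):
    v,u=np.mgrid[:384,:512]; return pts(f,np.c_[u.ravel(),v.ravel()]).reshape(384,512,3)
E
python3 - <<'E'
from h import *
for n in('side','top'):
    im,d,c=shot(n,n+'0'); print(n,c[1].round(3).tolist(),c[0]['fx'])
print(arm.get_state())
a=cv2.imread('pics/side0.png');b=cv2.imread('pics/top0.png')
E
```

```text
side [[-0.994, 0.047, -0.101, 0.452], [-0.11, -0.517, 0.849, 0.973], [-0.012, 0.855, 0.519, 0.676], [0.0, 0.0, 0.0, 1.0]] 444.67926346965254
top [[-0.029, 0.991, -0.131, 0.367], [-0.999, -0.026, 0.025, 0.055], [0.022, 0.132, 0.991, 1.346], [0.0, 0.0, 0.0, 1.0]] 418.8943494068849
{'time': 0.1, 'joint_pos': array([ 1.20041445,  0.43516657,  0.02496843,  1.57399583, -0.01158476,
        1.13402163, -0.07507167]), 'qvel': array([-0.00014658, -0.00187324,  0.00182281, -0.00284345,  0.00121129,
        0.00033797,  0.00032339]), 'tau': array([ 3.97892480e-03, -6.69129896e+01,  9.88736227e-01, -3.15148830e+01,
       -6.04352192e-02,  3.74272233e-02,  4.36763082e-05]), 'tool_pos': array([ 0.16520436, -0.60231859,  0.24481912]), 'orientation': array([-3.11208659e+00, -4.19140822e-01,  5.24447099e-04]), 'wrist_force': array([ 0.1335886 ,  0.2341407 , -0.05853655]), 'moment': array([-0.02586339, -0.02042123,  0.02148969]), 'grasp_force': 0.0, 'finger_gap': 0.09197300330605539}
```

View pics/top0.png

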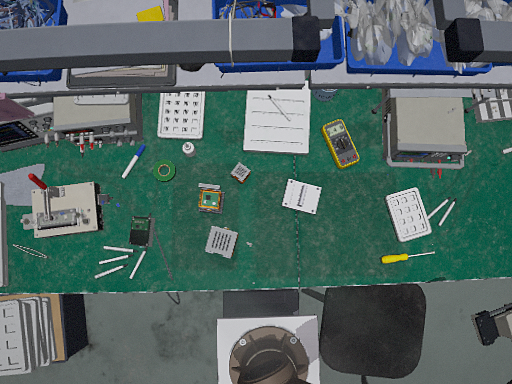

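View pics/side0.png

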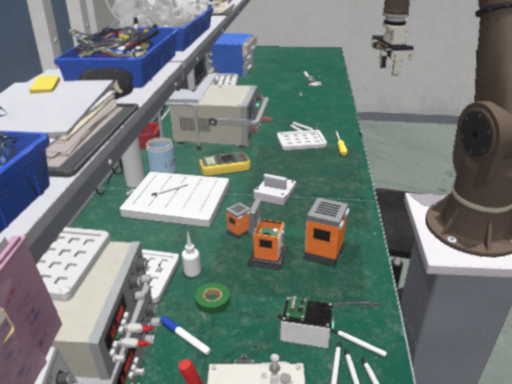

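Candidates for the gauge: the middle one at top (210,198) / side (268,240), open and in a dark nest; the small closed one at top (240,172) / side (238,220); the large closed one at top (221,241) / side (325,230). By the description it is the open one in the nest. The stud block is at top (301,196). I'll check this choice in a crop and measure it.

```bash
python3 - <<'E'
from h import *
a=cv2.imread('pics/side0.png')[165:280,210:360];b=cv2.imread('pics/top0.png')[150:265,185:335]
cv2.imwrite('pics/crop0.png',np.vstack([cv2.resize(a,(750,300) if 0 else (391,300),interpolation=2),cv2.resize(b,(391,300),interpolation=2)]))
C=cloud('top0'); 
hsv=cv2.cvtColor(load('top0')[0],cv2.COLOR_RGB2HSV)
# gauge: points around
def reg(C,cx,cy,r,z0,z1):
    m=(np.hypot(C[...,0]-cx,C[...,1]-cy)<r)&(C[...,2]>z0)&(C[...,2]<z1); return C[m]
for nm,(u,v) in dict(g=(210,200),lid=(209,186),stud=(301,196),bottle=(188,148),tape=(165,171),mm=(340,144),small=(240,172),big=(221,241),green=(141,230)).items():
    print(nm,C[v,u].round(3))
for f in('top0','side0'):
    C=cloud(f)
    g=np.median(C[195:205,205:215].reshape(-1,3),0) if f=='top0' else g
    P=reg(C,g[0],g[1],.075,.01,.2)
    for z in np.arange(.01,.19,.01):
        q=P[(P[:,2]>=z)&(P[:,2]<z+.01)]
        if len(q)>3: print(f,round(z,2),len(q),q[:,:2].min(0).round(3),q[:,:2].max(0).round(3))
E
```

```text
g [0.516 0.164 0.071]
lid [0.548 0.16  0.148]
stud [ 0.524 -0.119  0.051]
bottle [0.68  0.23  0.075]
tape [0.623 0.315 0.003]
mm [ 0.69  -0.253  0.044]
small [0.601 0.07  0.071]
big [0.389 0.129 0.122]
green [0.43  0.379 0.056]
top0 0.01 64 [0.483 0.123] [0.551 0.204]
top0 0.02 29 [0.48  0.126] [0.54  0.203]
top0 0.03 11 [0.488 0.132] [0.535 0.195]
top0 0.04 9 [0.487 0.131] [0.537 0.191]
top0 0.05 18 [0.487 0.131] [0.549 0.19 ]
top0 0.06 222 [0.488 0.134] [0.549 0.192]
top0 0.07 77 [0.487 0.132] [0.547 0.195]
top0 0.08 97 [0.487 0.132] [0.554 0.196]
top0 0.09 19 [0.492 0.131] [0.554 0.186]
top0 0.13 11 [0.541 0.132] [0.553 0.19 ]
top0 0.14 76 [0.542 0.131] [0.558 0.189]
side0 0.01 234 [0.481 0.136] [0.56  0.212]
side0 0.02 92 [0.481 0.14 ] [0.551 0.208]
side0 0.03 93 [0.493 0.172] [0.554 0.201]
side0 0.04 112 [0.489 0.151] [0.554 0.202]
side0 0.05 95 [0.489 0.163] [0.553 0.203]
side0 0.06 260 [0.489 0.133] [0.553 0.201]
side0 0.07 223 [0.489 0.134] [0.553 0.202]
side0 0.08 248 [0.489 0.131] [0.564 0.201]
side0 0.09 52 [0.544 0.132] [0.564 0.193]
side0 0.1 38 [0.545 0.132] [0.564 0.194]
side0 0.11 34 [0.545 0.132] [0.563 0.193]
side0 0.12 29 [0.542 0.134] [0.561 0.194]
side0 0.13 23 [0.542 0.135] [0.561 0.194]
side0 0.14 89 [0.542 0.133] [0.561 0.192]
```

View pics/crop0.png

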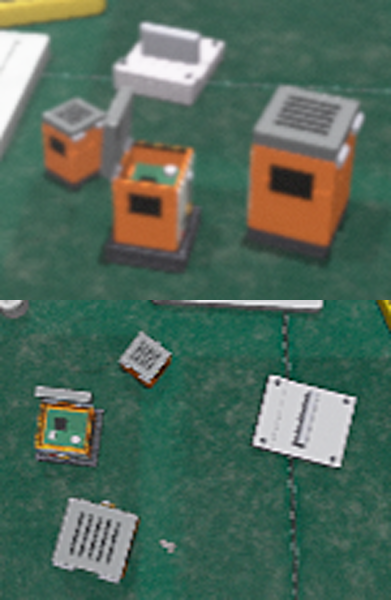

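The crop confirms it: the middle gauge is orange with its grey half up, standing in a dark nest, and the stud block has the ridge. Next I fit the yaws.

```bash
python3 - <<'E'
from h import *
def rect(nm,P):
    r=cv2.minAreaRect(np.float32(P[:,:2]*1000)); print(nm,len(P),np.round(r[0],1),np.round(r[1],1),round(r[2],1))
A={f:cloud(f) for f in('top0','side0')}
def reg(C,c,r,z0,z1):
    m=(np.hypot(C[...,0]-c[0],C[...,1]-c[1])<r)&(C[...,2]>z0)&(C[...,2]<z1); return C[m]
for f,C in A.items():
    rect(f+' gauge',reg(C,(.518,.163),.055,.05,.09))
    rect(f+' nest',reg(C,(.518,.163),.07,.010,.02))
    rect(f+' lid',reg(C,(.55,.163),.05,.105,.2))
    s=(.524,-.119)
    rect(f+' stud',reg(C,s,.085,.012,.07)); rect(f+' ridge',reg(C,s,.06,.04,.07))
    P=reg(C,s,.06,.045,.07); print(P[:,2].max(), P.mean(0).round(4))
    rect(f+' small',reg(C,(.601,.07),.05,.03,.2)); rect(f+' big',reg(C,(.389,.129),.06,.1,.2))
    L=reg(C,(.55,.163),.05,.08,.2); L=L[L[:,0]>.535]; print(L[:,2].max())
# plate colour contour in top
im,d,M,k=load('top0')
m=((d>0)&(A['top0'][...,2]>.012)).astype(np.uint8)
m[:, :270]=0;m[:,335:]=0;m[:165]=0;m[235:]=0
c=max(cv2.findContours(m,0,1)[0],key=cv2.contourArea)[:,0]
rect('plate24',plane('top0',c.astype(float),.024))
E
```

```text
top0 gauge 414 [518.7 164.1] [61.5 64.3] 81.1
top0 nest 64 [519.6 163.8] [74.1 70.9] 83.2
top0 lid 93 [549.7 159.8] [60.3 11.2] 82.1
top0 stud 938 [ 526.5 -123.4] [107.5  90.6] 74.2
top0 ridge 90 [ 526.6 -124.7] [12.4 66.3] 74.5
0.06180013349154412 [ 0.5263 -0.1243  0.0546]
top0 small 227 [604.1  67.4] [45.7 46.5] 51.7
top0 big 720 [389.9 128.6] [78.7 84.4] 73.0
0.14771005558174966
side0 gauge 826 [523.2 168. ] [66.6 70.4] 77.6
side0 nest 234 [521.1 169.7] [75.4 71.9] 82.4
side0 lid 194 [552.7 163.2] [62.9 14.7] 81.4
side0 stud 759 [ 528.2 -120.1] [117.1  90.9] 74.3
side0 ridge 147 [ 529.5 -119.6] [15.3 67.5] 76.3
0.05958890697136654 [ 0.5277 -0.1184  0.0517]
side0 small 455 [605.4  71.9] [47.6 45.1] 54.3
side0 big 958 [388.8 132.9] [82.5 79.7] 72.2
0.14494812540891844
plate24 115 [ 526.9 -122.9] [107.3  91.1] 73.4
```

```bash
python3 -m jog '{"travel":[[18,32,0],[18,32,0],[18,32,0],[18,32,0],[18,32,0]],"spin":[-0.017,-0.017,-0.017,-0.017,-0.017]}' 0
python3 -m jog '{"travel":[[18,32,0],[18,32,0],[18,32,0],[18,32,0],[18,32,0]],"spin":[-0.017,-0.017,-0.017,-0.017,-0.017]}'
python3 -m jog '{"travel":[[18,32,0],[18,32,0],[18,32,0],[18,32,0],[18,32,0]],"spin":[-0.017,-0.017,-0.017,-0.017,-0.017]}'
python3 -m jog '{"travel":[[18,32,0],[18,32,0],[18,32,0],[18,32,0],[18,32,0]],"spin":[-0.017,-0.017,-0.017,-0.017,-0.017]}'
```

```text
time: 0.52
tool_pos: [0.2557, -0.441, 0.2452]
orientation: [-3.128, -0.285, 0.001]
wrist_force: [0.3, -0.8, -0.4]
finger_gap: 0.0628
grasp_force: 0.0
time: 0.93
tool_pos: [0.3456, -0.281, 0.2455]
orientation: [3.138, 0.152, -0.0]
wrist_force: [0.5, 0.1, -0.3]
finger_gap: 0.0299
grasp_force: 0.0
time: 1.35
tool_pos: [0.4356, -0.121, 0.2455]
orientation: [3.141, 0.018, -0.0]
wrist_force: [0.5, 0.2, 0.2]
finger_gap: 0.0006
grasp_force: 0.0
time: 1.77
tool_pos: [0.5257, 0.0389, 0.2453]
orientation: [3.139, -0.115, -0.001]
wrist_force: [0.8, -1.1, 0.5]
finger_gap: 0.0004
grasp_force: 0.0
```

```bash
python3 -m jog '{"travel":[[20,31,0],[20,31,0],[20,31,0],[20,30,0],[0,0,-35]],"spin":[-0.017,-0.017,-0.017,-0.016,0]}'
python3 -m jog '{"travel":[[0,0,-35],[0,0,-30],[0,0,0]],"spin":[0,0,0]}'
python3 - <<'E'
from h import *
shot('side','side1')
E
```

```text
time: 2.18
tool_pos: [0.6107, 0.1699, 0.2159]
orientation: [-3.125, 0.21, -0.017]
wrist_force: [1.2, 1.5, 1.6]
finger_gap: 0.0006
grasp_force: 0.0
time: 2.43
tool_pos: [0.6015, 0.1588, 0.139]
orientation: [3.13, -0.217, -0.016]
wrist_force: [-1.4, -0.8, 0.1]
finger_gap: 0.0003
grasp_force: 0.0
```

View pics/side1.png

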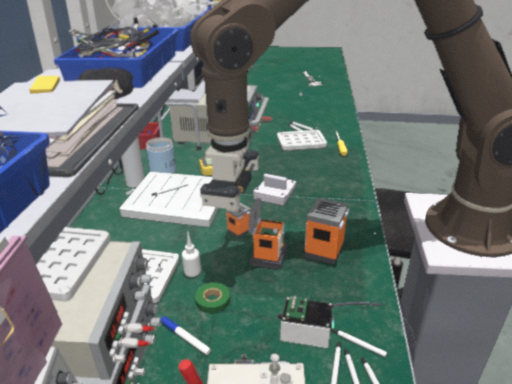

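The closed fingers are behind the lid (around (232,205)) and clear of the small gauge. Now pushing the lid over.

```bash
python3 -m jog '{"travel":[[-10,0,0],[-10,0,0],[-8,0,0],[-8,0,0],[-8,0,0]],"spin":[0,0,0,0,0]}'
python3 -m jog '{"travel":[[-8,1,0],[-8,1,0],[-8,0,0],[-8,0,0],[-8,0,0]],"spin":[0,0,0,0,0]}'
python3 - <<'E'
from h import *
im,d,c=shot('side','side2')
cv2.imwrite('pics/side2c.png',cv2.resize(cv2.imread('pics/side2.png')[160:290,190:370],(720,520)))
E
```

```text
time: 2.9
tool_pos: [0.5611, 0.1604, 0.1468]
orientation: [-3.133, 0.219, -0.003]
wrist_force: [0.3, -0.3, 0.5]
finger_gap: 0.0002
grasp_force: 0.3
time: 3.32
tool_pos: [0.5205, 0.1623, 0.1455]
orientation: [3.134, -0.218, -0.0]
wrist_force: [-0.1, 0.7, -0.0]
finger_gap: 0.0004
grasp_force: 0.1
```

View pics/side2c.png

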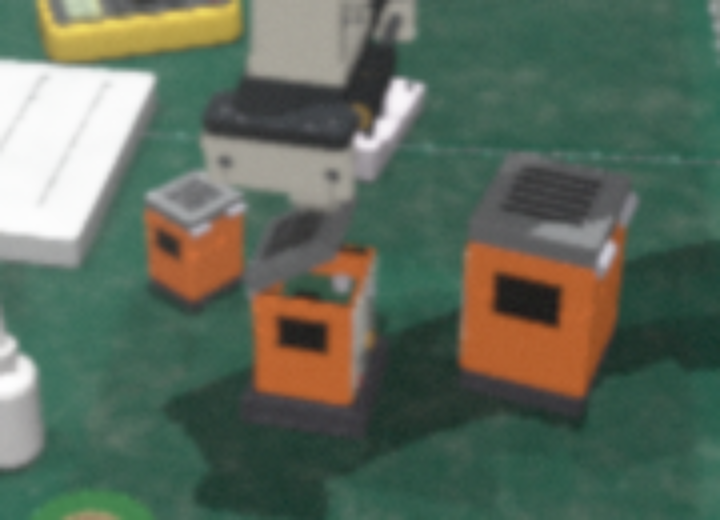

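The lid is about half closed (~0.7 rad), with its free edge at crop (330,225). I'll go on forwards, then press down.

```bash
python3 -m jog '{"travel":[[-8,0,-3],[-8,0,-4],[0,0,-6],[0,0,-6],[0,0,-4]],"spin":[0,0,0,0,0]}'
python3 -m jog '{"travel":[[0,0,-4],[0,0,-3],[0,0,-2],[0,0,-1],[0,0,0]],"spin":[0,0,0,0,0]}'
```

```text
time: 3.78
tool_pos: [0.5052, 0.162, 0.1215]
orientation: [3.134, -0.219, -0.001]
wrist_force: [-0.2, -0.2, -0.0]
finger_gap: 0.0004
grasp_force: 0.1
time: 4.2
tool_pos: [0.5055, 0.1624, 0.1156]
orientation: [3.133, -0.219, 0.002]
wrist_force: [-14.8, -6.0, 46.0]
finger_gap: 0.0002
grasp_force: 22.9
```

```bash
python3 -m jog '{"travel":[[0,0,2],[0,0,1],[0,0,0],[0,0,0],[0,0,0]],"spin":[0,0,0,0,0]}'
python3 -m jog '{"travel":[[0,0,20],[3,0,35],[4,0,35],[4,0,30],[0,0,0]],"spin":[0,0,0,0,0]}' 1
python3 -m jog '{"travel":[[0,0,0],[0,0,0]],"spin":[0,0]}'
python3 - <<'E'
from h import *
for n in('wrist','top','side'): shot(n,n+'3')
C=cloud('wrist3')
print(arm.get_state()['tool_pos'],arm.get_state()['orientation'])
for z0,z1 in((.08,.12),(.092,.12),(.01,.03)):
    m=(np.hypot(C[...,0]-.52,C[...,1]-.165)<.06)&(C[...,2]>z0)&(C[...,2]<z1); P=C[m]
    if len(P)>5: print(z0,len(P),cv2.minAreaRect(np.float32(P[:,:2]*1000)),P[:,2].mean(),P[:,2].std(),np.median(P[:,2]))
    if z0==.092: print('tilt',np.linalg.lstsq(np.c_[P[:,:2]-[.52,.165],np.ones(len(P))],P[:,2],rcond=None)[0])
a=cv2.imread('pics/side3.png')[160:290,190:370]
cv2.imwrite('pics/c3.png',np.hstack([cv2.resize(a,(400,300)),cv2.resize(cv2.imread('pics/wrist3.png'),(400,300))]))
E
```

```text
time: 4.62
tool_pos: [0.5055, 0.1622, 0.1166]
orientation: [3.134, -0.219, 0.001]
wrist_force: [-6.6, -1.9, 18.8]
finger_gap: 0.0003
grasp_force: 9.2
time: 5.03
tool_pos: [0.5201, 0.1636, 0.2414]
orientation: [-3.13, 0.219, -0.014]
wrist_force: [0.5, 0.4, 0.2]
finger_gap: 0.0291
grasp_force: 0.0
time: 5.2
tool_pos: [0.5162, 0.162, 0.2348]
orientation: [3.133, -0.219, -0.001]
wrist_force: [0.5, -0.9, -0.3]
finger_gap: 0.0423
grasp_force: 0.0
[0.51563315 0.16189809 0.23409274] [ 3.13291748 -0.21846707 -0.00373102]
0.08 4310 ((519.671142578125, 166.0524139404297), (60.08372497558594, 65.01983642578125), 81.47681427001953) 0.09753915184119843 0.0025618468881030794 0.0980681170732188
0.092 4043 ((520.23681640625, 165.95370483398438), (60.084373474121094, 55.9585075378418), 81.54498291015625) 0.09814669218603353 0.0008228543442283796 0.09813181763530221
tilt [-0.00313094  0.00115295  0.09814962]
0.01 492 ((520.4234008789062, 165.86007690429688), (75.70732116699219, 68.73226165771484), 82.02652740478516) 0.01830026891398748 0.003119994973672061 0.017788660637832243
```

View pics/c3.png

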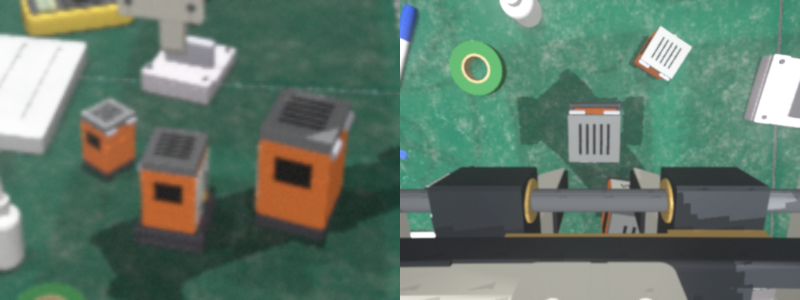

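Closed, flat and in its nest: centre (0.5201, 0.1660), yaw −0.148. The wrist view shows the gauge at (595,135). Next is the grasp.

```bash
python3 -m jog '{"travel":[[4,4,0],[0,0,0],[0,0,-20],[0,0,-20],[0,0,-10]],"spin":[-0.009,0,0,0,0]}' 1
python3 -m jog '{"travel":[[0,0,0],[0,0,0],[0,0,0],[0,0,0]],"spin":[0,0,0,0]}'
```

```text
time: 5.77
tool_pos: [0.5195, 0.166, 0.1833]
orientation: [3.132, -0.232, -0.004]
wrist_force: [-0.4, 0.5, -1.3]
finger_gap: 0.0878
grasp_force: 0.0
time: 6.1
tool_pos: [0.521, 0.1666, 0.1866]
orientation: [-3.132, 0.233, -0.002]
wrist_force: [0.8, -0.9, 0.1]
finger_gap: 0.0919
grasp_force: 0.0
```

```bash
python3 -m jog '{"travel":[[0,0,-25],[0,0,-30],[0,0,-30],[0,0,-25],[0,0,-10]],"spin":[0,0,0,0,0]}'
python3 -m jog '{"travel":[[0,0,0],[0,0,0],[0,0,0]],"spin":[0,0,0]}'
python3 -m jog '{"travel":[[0,0,0],[0,0,0],[0,0,0],[0,0,0],[0,0,0]],"spin":[0,0,0,0,0]}' 0
python3 -m jog '{"travel":[[0,0,0],[0,0,0],[0,0,0]],"spin":[0,0,0]}'
```

```text
time: 6.52
tool_pos: [0.5193, 0.1657, 0.0633]
orientation: [3.132, -0.233, -0.004]
wrist_force: [-0.2, 0.1, -0.7]
finger_gap: 0.092
grasp_force: 0.0
time: 6.77
tool_pos: [0.5215, 0.1669, 0.0673]
orientation: [-3.132, 0.233, -0.004]
wrist_force: [-0.5, 0.7, 0.5]
finger_gap: 0.0917
grasp_force: 0.0
time: 7.18
tool_pos: [0.5205, 0.1663, 0.0659]
orientation: [-3.133, 0.233, -0.001]
wrist_force: [-0.4, 0.4, 0.1]
finger_gap: 0.0629
grasp_force: 0.0
time: 7.43
tool_pos: [0.5206, 0.1665, 0.0658]
orientation: [-3.133, 0.232, -0.001]
wrist_force: [-0.8, 0.5, 4.8]
finger_gap: 0.0601
grasp_force: 30.0
```

Grasped at 30 N. I lift, then carry it part way and look at the stud block with the wrist camera.

```bash
python3 -m jog '{"travel":[[0,0,10],[0,0,20],[0,0,25],[0,0,25],[0,0,15]],"spin":[0,0,0,0,0]}'
python3 -m jog '{"travel":[[0,-15,0],[0,-25,0],[0,-28,0],[0,-28,0],[0,-20,0]],"spin":[-0.025,-0.025,-0.025,-0.025,-0.027]}'
python3 -m jog '{"travel":[[0,-10,0],[0,0,0],[0,0,0],[0,0,0],[0,0,0]],"spin":[0,0,0,0,0]}'
python3 - <<'E'
from h import *
for n in('wrist','side','top'): shot(n,n+'4')
s=arm.get_state();print(s['tool_pos'],s['orientation'],s['wrist_force'],s['grasp_force'])
for f in('wrist4','top4','side4'):
    C=cloud(f)
    for z0,z1 in((.035,.07),(.014,.033)):
        P=C[(np.abs(C[...,0]-.5275)<.065)&(np.abs(C[...,1]+.122)<.068)&(C[...,2]>z0)&(C[...,2]<z1)]
        if len(P)>5: print(f,z0,len(P),cv2.minAreaRect(np.float32(P[:,:2]*1000)),np.percentile(P[:,2],[50,95]))
E
```

```text
time: 7.85
tool_pos: [0.5202, 0.1662, 0.1627]
orientation: [-3.133, 0.233, -0.0]
wrist_force: [0.9, 0.2, -6.4]
finger_gap: 0.0598
grasp_force: 30.0
time: 8.27
tool_pos: [0.519, 0.0465, 0.1598]
orientation: [3.109, -0.436, -0.004]
wrist_force: [0.2, -0.5, -6.9]
finger_gap: 0.0602
grasp_force: 30.0
time: 8.68
tool_pos: [0.5201, 0.0418, 0.1605]
orientation: [-3.112, 0.428, 0.001]
wrist_force: [1.0, 0.4, -6.5]
finger_gap: 0.0599
grasp_force: 30.0
[0.52025245 0.04123054 0.16049292] [-3.11201261e+00  4.28406343e-01  3.48340891e-04] [ 4.71216531e-02 -1.07926570e-03 -6.36173782e+00] 29.998122230172157
wrist4 0.035 2439 ((526.6263427734375, -122.328857421875), (13.315340042114258, 66.29019927978516), 74.20641326904297) [0.05275594 0.05613387]
wrist4 0.014 11135 ((526.91015625, -122.84996032714844), (111.16675567626953, 90.43741607666016), 74.23925018310547) [0.02036796 0.02892413]
top4 0.035 93 ((537.9158935546875, -122.2452392578125), (83.51065826416016, 40.126102447509766), 13.278858184814453) [0.05480093 0.06007769]
top4 0.014 628 ((527.3963623046875, -123.55255126953125), (107.31060791015625, 90.13288116455078), 73.46666717529297) [0.02112493 0.02891655]
side4 0.014 137 ((526.856689453125, -119.88033294677734), (115.48300170898438, 88.86001586914062), 71.9171371459961) [0.02068942 0.02931426]
```

View pics/wrist4.png

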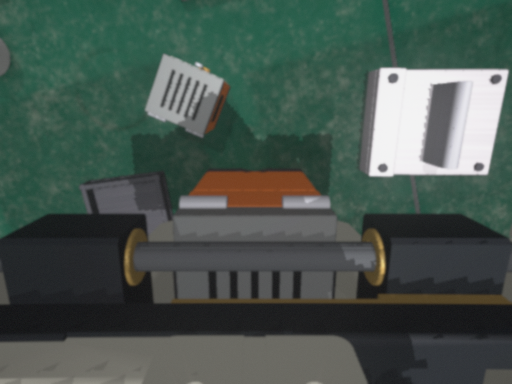

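The wrist view shows the held gauge upright, the empty nest at (128,195), and the stud block at (440,120) with its ridge near (445,125). Measured crest (0.527, −0.1225), yaw −0.275, which matches the tool. Moving over and down.

```bash
python3 -m jog '{"travel":[[1,-15,0],[1,-28,0],[1,-30,0],[1,-30,0],[1,-28,0]],"spin":[0,0,0,0,0]}'
python3 -m jog '{"travel":[[1,-20,0],[1,-13,0],[0,0,-15],[0,0,-15],[0,0,-10]],"spin":[0,0,0,0,0]}'
python3 -m jog '{"travel":[[0,0,-4],[0,0,0],[0,0,0],[0,0,0]],"spin":[0,0,0,0]}'
```

```text
time: 9.25
tool_pos: [0.5253, -0.0919, 0.1606]
orientation: [3.112, -0.43, 0.0]
wrist_force: [-0.3, 0.6, -6.3]
finger_gap: 0.0599
grasp_force: 30.0
time: 9.67
tool_pos: [0.5271, -0.123, 0.1194]
orientation: [-3.111, 0.43, 0.001]
wrist_force: [-0.9, 1.0, -6.5]
finger_gap: 0.0599
grasp_force: 30.0
time: 10.0
tool_pos: [0.528, -0.1234, 0.1173]
orientation: [-3.112, 0.43, -0.002]
wrist_force: [0.1, -0.7, -5.1]
finger_gap: 0.0601
grasp_force: 30.0
```

```bash
python3 -m jog '{"travel":[[0,0,-3],[0,0,-2],[0,0,0],[0,0,0]],"spin":[0,0,0,0]}'
python3 -m jog '{"travel":[[0,0,-2],[0,0,0],[0,0,0]],"spin":[0,0,0]}'
python3 -m jog '{"travel":[[0,0,-2],[0,0,0],[0,0,0]],"spin":[0,0,0]}'
```

```text
time: 10.33
tool_pos: [0.5273, -0.1237, 0.1115]
orientation: [3.112, -0.431, -0.0]
wrist_force: [0.6, 0.5, -5.8]
finger_gap: 0.06
grasp_force: 30.0
time: 10.58
tool_pos: [0.5275, -0.1236, 0.1096]
orientation: [-3.112, 0.431, -0.0]
wrist_force: [0.5, 0.5, -6.2]
finger_gap: 0.06
grasp_force: 30.0
time: 10.83
tool_pos: [0.5284, -0.1228, 0.1082]
orientation: [-3.111, 0.43, -0.003]
wrist_force: [1.1, 4.7, 3.0]
finger_gap: 0.0599
grasp_force: 30.0
```

Seated: the ridge is taking about 9 N. Only the side camera could see the dial, and far too obliquely here. So after the seating step I lift, turn the dial to the side camera, and read the mark square on.

```bash
python3 -m jog '{"travel":[[0,0,0],[0,0,0],[0,0,20],[0,0,30],[0,10,30]],"spin":[0,0,0,0,0]}'
python3 -m jog '{"travel":[[0,20,20],[0,25,10],[0,25,10],[0,25,10],[0,25,10]],"spin":[-0.12,-0.12,-0.12,-0.12,-0.12]}'
python3 -m jog '{"travel":[[0,25,10],[0,25,10],[0,25,10],[0,25,10],[0,20,10]],"spin":[-0.12,-0.12,-0.12,-0.12,-0.12]}'
python3 -m jog '{"travel":[[0,0,0],[0,0,0],[0,0,0],[0,0,0],[0,0,0]],"spin":[0,0,0,0,0]}'
python3 - <<'E'
from h import *
print(arm.get_state())
for i in range(3): shot('side','dial%d'%i)
im,d,M,k=load('dial0'); s=arm.get_state()
p=np.linalg.inv(M)@np.r_[s['tool_pos'],1]; u=int(k[2]+k[0]*p[0]/-p[2]);v=int(k[3]-k[1]*p[1]/-p[2]); print(u,v)
cv2.imwrite('pics/dialc.png',cv2.resize(cv2.imread('pics/dial0.png')[v-35:v+65,u-50:u+50],(600,600),interpolation=cv2.INTER_CUBIC))
E
```

```text
time: 11.25
tool_pos: [0.5255, -0.1166, 0.1869]
orientation: [3.109, -0.436, -0.007]
wrist_force: [1.3, -0.2, -6.5]
finger_gap: 0.0598
grasp_force: 30.0
time: 11.67
tool_pos: [0.5264, 0.0064, 0.2473]
orientation: [2.839, -1.34, -0.002]
wrist_force: [0.3, 0.7, -6.5]
finger_gap: 0.0599
grasp_force: 30.0
time: 12.08
tool_pos: [0.5252, 0.0525, 0.2577]
orientation: [2.633, -1.673, -0.033]
wrist_force: [0.2, -0.5, -7.7]
finger_gap: 0.0599
grasp_force: 30.0
time: 12.5
tool_pos: [0.5259, 0.0513, 0.2578]
orientation: [2.635, -1.673, -0.034]
wrist_force: [-0.6, -0.6, -5.5]
finger_gap: 0.0599
grasp_force: 30.0
{'time': 12.5, 'joint_pos': array([-0.58775837,  0.29637144,  0.50535327,  1.79751438, -0.15493318,
        1.11755934, -2.73081148]), 'qvel': array([-0.00577453, -0.00101692,  0.01550441, -0.00287661, -0.00538577,
        0.00090971,  0.00035615]), 'tau': array([-9.19917226e-01, -5.22857630e+01,  5.26422501e+00, -3.25147533e+01,
        6.82325056e-02,  1.80823077e-01, -1.14436749e-03]), 'tool_pos': array([0.52585732, 0.05125735, 0.25784232]), 'orientation': array([ 2.6348579 , -1.67294497, -0.03368539]), 'wrist_force': array([-0.55367505, -0.57492473, -5.49044245]), 'moment': array([ 0.12933086, -0.04034549, -0.03844174]), 'grasp_force': 29.998222142457962, 'finger_gap': 0.05992204095875987}
270 135
```

View pics/dialc.png

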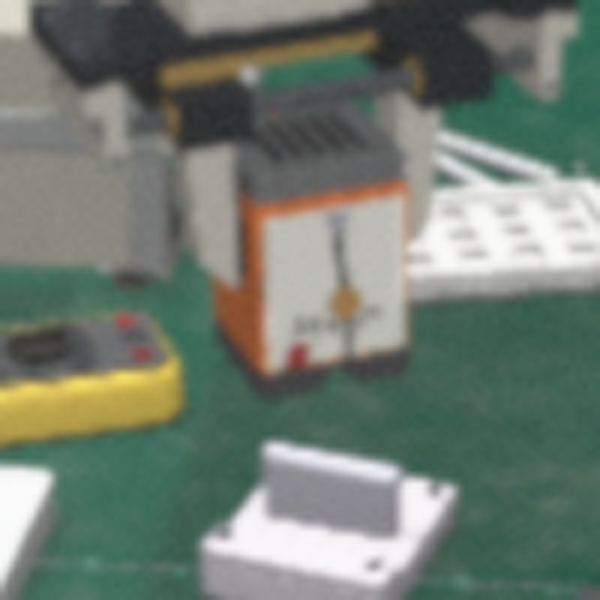

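The dial is clear in this crop: pivot at (337,220), brass bob at (345,302), pointer tip near (347,350), red mark at (298,355), on the gauge's +y side. I turn these into an angle by casting rays onto the dial plane.

```bash
python3 - <<'E'
from h import *
s=arm.get_state(); Rt=R.from_rotvec(s['orientation']).as_matrix(); t=s['tool_pos']
yaw=np.arctan2(Rt[1,0],Rt[0,0]); print('yaw',yaw,'tilt',Rt[:,2])
# gauge frame: x = tool x, y = -tool y, z = -tool z
G=np.c_[Rt[:,0],-Rt[:,1],-Rt[:,2]]
def dial(f,uv,xd):
    im,d,M,k=load(f); r=rays(k,uv)@M[:3,:3].T@G; o=(M[:3,3]-t)@G; return (o+r*((xd-o[0])/r[:,0])[:,None])[:,1:]*1000+[0,60]
for i in range(3):
    f='dial%d'%i; im=load(f)[0]; h=cv2.cvtColor(im,cv2.COLOR_RGB2HSV).astype(int); a=im.astype(float)
    sub=np.s_[145:170,255:282]
    v,u=np.mgrid[sub]
    red=np.clip(a[sub][...,0]-np.maximum(a[sub][...,1],a[sub][...,2])-25,0,None); hue=h[sub][...,0]; red[(hue>4)&(hue<172)]=0
    red[(np.abs(u-269.7)>4)|(np.abs(v-159.2)>4)]=0
    uv=[[(red*u).sum()/red.sum(),(red*v).sum()/red.sum()],[270-50+337/6-.4,100+220/6-.4],[270-50+345/6-.4,100+302/6-.4],[270-50+348/6-.4,100+352/6-.4]]
    print(red.sum(),np.round(uv[0],2))
    q=dial(f,uv,-.0285); q2=dial(f,uv,-.032)
    m=q[0]; print('mark',q[0],'piv',q2[1],'bob',q2[2],'tip',q2[3]); print('mark ang (pivot 0,72)',np.arctan2(m[0],72-m[1]),'r',np.hypot(m[0],72-m[1]))
E
```

```text
yaw -1.1318200751851109 tilt [-0.02865851 -0.00557176 -0.99957373]
312.0 [269.19 159.08]
mark [15.1780563  17.29395596] piv [-0.45155973 72.14109908] bob [-2.96005484 38.24045414] tip [-3.7840737  17.11912123]
mark ang (pivot 0,72) 0.2706402248484947 r 56.772569497447016
338.0 [269.14 159.07]
mark [15.30410187 17.34251305] piv [-0.45155973 72.14109908] bob [-2.96005484 38.24045414] tip [-3.7840737  17.11912123]
mark ang (pivot 0,72) 0.27300879677827894 r 56.75963719088844
304.0 [269.1 158.9]
mark [15.38984585 17.77499438] piv [-0.45155973 72.14109908] bob [-2.96005484 38.24045414] tip [-3.7840737  17.11912123]
mark ang (pivot 0,72) 0.27654242428439585 r 56.36664430304531
```

```bash
python3 - <<'E'
from h import *
s=arm.get_state(); Rt=R.from_rotvec(s['orientation']).as_matrix(); t=s['tool_pos']
G=np.c_[Rt[:,0],-Rt[:,1],-Rt[:,2]]
im,d,M,k=load('dial0'); o=(M[:3,3]-t)@G
def dial(uv,xd):
    r=rays(k,uv)@M[:3,:3].T@G; return (o+r*((xd-o[0])/r[:,0])[:,None])[:,1:]*1000+[0,60]
I=np.mean([load('dial%d'%i)[0] for i in range(3)],0)
h=cv2.cvtColor(I.astype(np.uint8),cv2.COLOR_RGB2HSV).astype(int)
# dark columns between edges: per row, white region edges & pointer
for v in range(134,162,2):
    row=I[v]; sat=h[v,:,1]; u=np.arange(512)
    w=[x for x in range(258,294) if sat[x]<60 and h[v,x,2]>120]
    g=row[:,:].mean(1); seg=np.arange(270,284); dk=np.clip(np.median(g[264:288])-15-g[seg],0,None)
    c=(dk*seg).sum()/dk.sum() if dk.sum()>0 else np.nan
    L=dial([[w[0]-.5,v],[w[-1]+.5,v]],-.028); P=dial([[c,v]],-.031) if c==c else [[np.nan]*2]
    print(v,L.round(1).tolist(),np.round(P,1).tolist())
E
```

```text
134 [[40.1, 83.4], [-44.3, 67.9]] [[10.5, 79.2]]
136 [[40.3, 78.7], [-44.3, 63.0]] [[-0.8, 72.3]]
138 [[40.5, 74.0], [-44.3, 58.1]] [[-0.5, 67.5]]
140 [[40.7, 69.2], [-44.3, 53.1]] [[0.3, 62.8]]
142 [[40.9, 64.4], [-44.4, 48.2]] [[0.8, 58.1]]
144 [[41.1, 59.6], [-44.4, 43.2]] [[1.0, 53.2]]
146 [[41.3, 54.8], [-44.4, 38.2]] [[1.2, 48.3]]
148 [[27.6, 47.2], [-44.4, 33.1]] [[1.5, 43.5]]
150 [[27.8, 42.3], [-32.1, 30.5]] [[1.8, 38.6]]
152 [[27.9, 37.4], [-29.6, 25.9]] [[1.3, 33.5]]
154 [[28.1, 32.5], [-29.6, 20.8]] [[6.0, 29.4]]
156 [[28.3, 27.5], [-29.6, 15.7]] [[nan, nan]]
158 [[26.1, 22.0], [-24.6, 11.6]] [[3.6, 18.8]]
160 [[26.2, 17.0], [2.3, 12.0]] [[-16.0, 9.7]]
```

The mark sits at about +0.27 rad, with a radius of 56.7 mm (56 expected), so the reading is sound. I go back, re-seat, then rock to 0.27: from upright, 56.5·sin 0.27 ≈ 15 mm along gauge +y and about 2 mm down.

```bash
python3 -m jog '{"travel":[[0,-10,-5],[0,-20,-10],[0,-25,-10],[0,-25,-10],[0,-25,-10]],"spin":[0.12,0.12,0.12,0.12,0.12]}'
python3 -m jog '{"travel":[[0,-25,-10],[0,-22,-10],[0,-15,-10],[0,-5,0],[0,0,0]],"spin":[0.12,0.12,0.016,0,0]}'
python3 -m jog '{"travel":[[0,0,0],[0,0,0],[0,0,0]],"spin":[0,0,0]}'
```

```text
time: 13.07
tool_pos: [0.526, -0.0536, 0.2127]
orientation: [3.01, -0.807, -0.021]
wrist_force: [-0.1, -0.9, -6.7]
finger_gap: 0.0597
grasp_force: 30.0
time: 13.48
tool_pos: [0.5253, -0.1215, 0.1828]
orientation: [3.084, -0.432, -0.018]
wrist_force: [0.1, 0.1, -6.2]
finger_gap: 0.0599
grasp_force: 30.0
time: 13.73
tool_pos: [0.5266, -0.1179, 0.1835]
orientation: [3.086, -0.423, -0.015]
wrist_force: [0.3, -0.3, -5.6]
finger_gap: 0.0595
grasp_force: 30.0
```

```bash
python3 -m jog '{"travel":[[0,-4,-20],[0,0,-20],[0,0,-15],[0,0,-6],[0,0,0]],"spin":[0,0,0,0,0]}'
python3 -m jog '{"travel":[[0,0,-3],[0,0,-3],[0,0,-2],[0,0,0],[0,0,0]],"spin":[0,0,0,0,0]}'
python3 -m jog '{"travel":[[0,0,-2],[0,0,-2],[0,0,0],[0,0,0]],"spin":[0,0,0,0]}'
python3 -m jog '{"travel":[[0,0,0],[0,0,0]],"spin":[0,0]}'
```

```text
time: 14.15
tool_pos: [0.5254, -0.1222, 0.121]
orientation: [3.085, -0.423, -0.02]
wrist_force: [-0.0, 0.3, -5.8]
finger_gap: 0.0602
grasp_force: 30.0
time: 14.57
tool_pos: [0.5262, -0.1232, 0.1143]
orientation: [3.085, -0.425, -0.016]
wrist_force: [-0.5, 0.6, -5.2]
finger_gap: 0.0599
grasp_force: 30.0
time: 14.9
tool_pos: [0.5268, -0.1227, 0.1104]
orientation: [3.086, -0.425, -0.014]
wrist_force: [0.9, 2.9, -1.2]
finger_gap: 0.0597
grasp_force: 30.0
time: 15.07
tool_pos: [0.5268, -0.1227, 0.1104]
orientation: [3.086, -0.425, -0.014]
wrist_force: [1.5, 4.0, 1.6]
finger_gap: 0.0602
grasp_force: 30.0
```

```bash
python3 -m jog '{"travel":[[0.3,1,-0.5],[0.5,2,-0.3],[0.6,2,0],[0,0,0],[0,0,0]],"spin":[0,0,0,0,0]}'
python3 -m jog '{"travel":[[0.6,2,-0.3],[0.5,2,-0.4],[0,0,0],[0,0,0]],"spin":[0,0,0,0]}'
python3 - <<'E'
from h import *
shot('wrist','w5'); C=cloud('w5'); t=arm.get_state()['tool_pos']
P=C[(np.hypot(C[...,0]-t[0],C[...,1]-t[1])<.05)&(C[...,2]>t[2]+.02)&(C[...,2]<t[2]+.05)]
a=cv2.imread('pics/w5.png'); print(len(P))
n=np.array([np.sin(.2753),np.cos(.2753)])
for _ in range(4):
    c=np.linalg.lstsq(np.c_[P[:,:2]-t[:2],np.ones(len(P))],P[:,2],rcond=None)[0]; e=P[:,2]-np.c_[P[:,:2]-t[:2],np.ones(len(P))]@c; P=P[np.abs(e)<max(.0015,1.5*e.std())]
print(len(P),c,'lean',-np.arctan(c[:2]@n),'e',e.std())
E
```

```text
time: 15.48
tool_pos: [0.5264, -0.1197, 0.1088]
orientation: [3.083, -0.427, -0.019]
wrist_force: [-0.9, -4.5, -4.0]
finger_gap: 0.0598
grasp_force: 30.0
time: 15.82
tool_pos: [0.5265, -0.1192, 0.1087]
orientation: [3.079, -0.431, -0.019]
wrist_force: [-5.4, -14.5, 2.5]
finger_gap: 0.0598
grasp_force: 30.0
12448
8732 [-0.03226558 -0.02658563  0.14106106] lean 0.03434193780890386 e 0.0006660926704090829
```

Pushing doesn't rock it: the pads hold the gauge rigidly (lid lean only 0.03, lateral force 14 N), and the tool itself can't tilt. The ridge supports the gauge, so I will slacken the grip slightly, let it rock between the fingers as I shift sideways, then grip again at the angle. First I ease off the push.

```bash
cat > lean.py <<'E'
from h import *
import sys
f=sys.argv[1]; shot('wrist',f); C=cloud(f); s=arm.get_state(); t=s['tool_pos']
P=C[(np.hypot(C[...,0]-t[0],C[...,1]-t[1])<.06)&(C[...,2]>t[2]+.012)&(C[...,2]<t[2]+.046)]
n=np.array([np.sin(.2753),np.cos(.2753)])
A=lambda P:np.c_[P[:,:2]-t[:2],np.ones(len(P))]
best=None; rng=np.random.default_rng(0)
for _ in range(300):
    q=P[rng.choice(len(P),3,False)]
    try: c=np.linalg.solve(A(q),q[:,2])
    except Exception: continue
    m=np.abs(P[:,2]-A(P)@c)<.0012
    if np.abs(c[:2]).max()<.6 and (best is None or m.sum()>best.sum()): best=m
c=np.linalg.lstsq(A(P[best]),P[best][:,2],rcond=None)[0]
print('n',best.sum(),len(P),'lean',-np.arctan(c[:2]@n),'pitch',np.arctan(c[:2]@[n[1],-n[0]]),'c',c)
print('tcp',t,'F',s['wrist_force'],'gap',s['finger_gap'],s['grasp_force'])
E
python3 -m jog '{"travel":[[-1,-4,0],[0,0,0],[0,0,0]],"spin":[0,0,0]}'
python3 -m jog '{"travel":[[0,0,0],[0,0,0],[0,0,0],[0,0,0],[0,0,0]],"spin":[0,0,0,0,0]}' 0.71
python3 lean.py w6
```

```text
time: 16.12
tool_pos: [0.5265, -0.12, 0.1084]
orientation: [3.083, -0.428, -0.018]
wrist_force: [-3.7, -7.8, -1.2]
finger_gap: 0.0598
grasp_force: 30.0
time: 16.53
tool_pos: [0.5279, -0.1177, 0.1086]
orientation: [3.086, -0.424, -0.016]
wrist_force: [0.5, -0.3, -0.8]
finger_gap: 0.0653
grasp_force: 0.0
n 7782 12748 lean 0.03910571863462052 pitch -0.01067565568979007 c [-0.02090979 -0.0347502   0.14044454]
tcp [ 0.52779695 -0.11780069  0.10859548] F [ 0.01465376 -0.05123246 -0.03476548] gap 0.06539040005274967 0.0
```

```bash
python3 -m jog '{"travel":[[0.5,2,0],[0.5,2,-0.5],[0.5,2,-0.5],[0.5,2,-0.5],[0.5,2,-0.5]],"spin":[0,0,0,0,0]}'
python3 -m jog '{"travel":[[0,0,0],[0,0,0],[0,0,0]],"spin":[0,0,0]}'
python3 lean.py w7
```

```text
time: 17.0
tool_pos: [0.5294, -0.1127, 0.1078]
orientation: [3.08, -0.429, -0.015]
wrist_force: [-10.1, -17.8, 23.4]
finger_gap: 0.0653
grasp_force: 13.3
time: 17.25
tool_pos: [0.5294, -0.1128, 0.1078]
orientation: [3.08, -0.43, -0.015]
wrist_force: [-7.1, -12.9, 16.4]
finger_gap: 0.0652
grasp_force: 10.8
n 7895 12801 lean 0.152786772886718 pitch -0.02760714850662427 c [-0.06843343 -0.14068176  0.14023427]
tcp [ 0.52941725 -0.11284426  0.10788707] F [ -7.07237852 -11.64952173  16.04748458] gap 0.06545811096901924 10.839899269631132
```

The lean is now 0.153, and the gauge is wedged firmly between the fingers (10 N) and seated on the ridge. A wider opening allows more lean, so I do that and move further over.

```bash
python3 -m jog '{"travel":[[0,0,0],[0.5,1,0],[0.5,1,0],[0,0,0],[0,0,0]],"spin":[0,0,0,0,0]}' 0.765
python3 -m jog '{"travel":[[0.2,1,0],[0.2,1,0],[0,0,0],[0,0,0]],"spin":[0,0,0,0]}'
python3 lean.py w8
```

```text
time: 17.72
tool_pos: [0.5309, -0.1077, 0.1071]
orientation: [3.083, -0.427, -0.016]
wrist_force: [-4.2, -5.6, 10.4]
finger_gap: 0.0701
grasp_force: 5.2
time: 18.05
tool_pos: [0.531, -0.1071, 0.1072]
orientation: [3.081, -0.428, -0.016]
wrist_force: [-5.3, -10.3, 11.1]
finger_gap: 0.0702
grasp_force: 10.0
n 7742 12894 lean 0.2525971833252097 pitch -0.03591848752639073 c [-0.10474438 -0.23862267  0.13974811]
tcp [ 0.53108303 -0.10710864  0.1071935 ] F [ -4.5619215  -11.05384627  10.9004353 ] gap 0.0705375394200941 9.976948974654078
```

Lean 0.253, close to the target. The lid plane also shows −0.036 pitch, so the +y finger's friction may be lifting the lid slightly. I open a touch more for the remaining angle and slide the fingers down so friction presses the lid shut.

```bash
python3 -m jog '{"travel":[[0,0,0],[0.2,0.6,0],[0,0,-1],[0,0,-1],[0,0,-1]],"spin":[0,0,0,0,0]}' 0.777
python3 -m jog '{"travel":[[0,0,0],[0,0,0],[0,0,0]],"spin":[0,0,0]}'
python3 lean.py w9
python3 - <<'E'
from h import *
s=arm.get_state();print(s['time'],(-R.from_rotvec(s['orientation']).as_matrix()[:,2]).round(4))
shot('side','s9'); p,M=cam('side'); k=load('s9')[3]
q=np.linalg.inv(M)@np.r_[s['tool_pos'],1]; u=int(k[2]+k[0]*q[0]/-q[2]);v=int(k[3]-k[1]*q[1]/-q[2]); print(u,v)
cv2.imwrite('pics/s9c.png',cv2.resize(cv2.imread('pics/s9.png')[v-30:v+40,u-35:u+35],(600,600),interpolation=cv2.INTER_CUBIC))
E
```

```text
time: 18.52
tool_pos: [0.5322, -0.1068, 0.1051]
orientation: [3.082, -0.428, -0.012]
wrist_force: [-5.8, -11.4, 21.1]
finger_gap: 0.0713
grasp_force: 11.1
time: 18.77
tool_pos: [0.5321, -0.1069, 0.1051]
orientation: [3.081, -0.428, -0.013]
wrist_force: [-4.8, -11.0, 18.3]
finger_gap: 0.0713
grasp_force: 10.3
n 7046 12648 lean 0.27300369573604516 pitch -0.018500331342049852 c [-0.09391822 -0.26442141  0.13927989]
tcp [ 0.53213977 -0.10686733  0.10506899] F [ -5.70372465 -11.12614167  19.13019281] gap 0.0712452953510577 10.30637539923191
18.8167 [0.0122 0.0291 0.9995]
272 162
```

View pics/s9c.png

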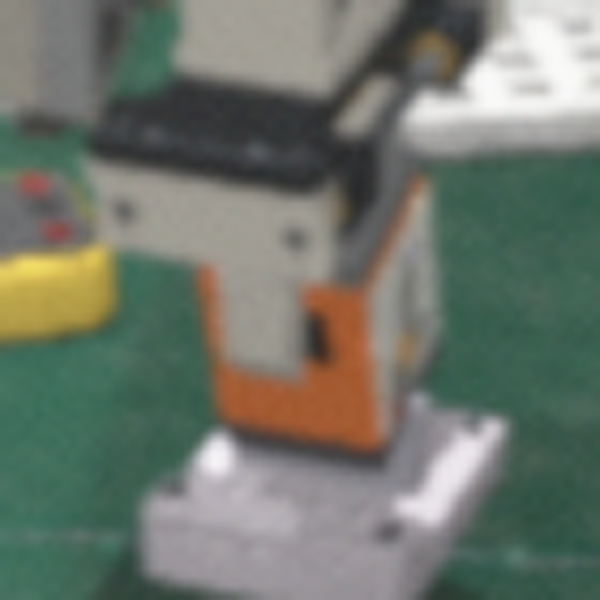

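The gauge leans on the ridge, between the fingers. Dial and bob are visible at crop (405,350), and lean is 0.273 with the pitch back near zero. I let the pointer settle and check again.

```bash
for i in 1; do python3 -m jog '{"travel":[[0,0,0],[0,0,0],[0,0,0],[0,0,0],[0,0,0]],"spin":[0,0,0,0,0]}' >/dev/null
python3 -m jog '{"travel":[[0,0,0],[0,0,0],[0,0,0],[0,0,0],[0,0,0]],"spin":[0,0,0,0,0]}'>/dev/null
python3 -m jog '{"travel":[[0,0,0],[0,0,0],[0,0,0],[0,0,0],[0,0,0]],"spin":[0,0,0,0,0]}'>/dev/null
python3 -m jog '{"travel":[[0,0,0],[0,0,0],[0,0,0],[0,0,0],[0,0,0]],"spin":[0,0,0,0,0]}'>/dev/null
python3 -m jog '{"travel":[[0,0,0],[0,0,0],[0,0,0],[0,0,0],[0,0,0]],"spin":[0,0,0,0,0]}'>/dev/null
python3 -m jog '{"travel":[[0,0,0],[0,0,0],[0,0,0],[0,0,0],[0,0,0]],"spin":[0,0,0,0,0]}'>/dev/null
python3 -m jog '{"travel":[[0,0,0],[0,0,0],[0,0,0],[0,0,0],[0,0,0]],"spin":[0,0,0,0,0]}'>/dev/null
python3 -m jog '{"travel":[[0,0,0],[0,0,0],[0,0,0],[0,0,0],[0,0,0]],"spin":[0,0,0,0,0]}'; done
python3 lean.py w10
python3 - <<'E'
from h import *
# lid outline -> gauge centre along/yaw
C=cloud('w10'); s=arm.get_state(); t=s['tool_pos']
c,si=np.cos(.2753),np.sin(.2753)
D=C-[.527,-.1226,.056]; X=D[...,0]*c-D[...,1]*si; Y=D[...,0]*si+D[...,1]*c; Z=D[...,2]
m=(abs(X)<.06)&(abs(Y-.023)<.06)&(abs(Z-(.0845*np.cos(.273)-.0-(Y-.0845*np.sin(.273))*np.tan(.273)))<.006)
P=np.c_[X[m],Y[m]/np.cos(.273)]
print(m.sum(),P.min(0),P.max(0),cv2.minAreaRect(np.float32(P*1000)))
# reads: side view re-projection of mark/pointer region red check
E
```

```text
time: 22.2
tool_pos: [0.5322, -0.1069, 0.1051]
orientation: [3.081, -0.428, -0.012]
wrist_force: [-5.9, -11.0, 19.3]
finger_gap: 0.0715
grasp_force: 10.3
n 7142 12649 lean 0.2700318045393798 pitch -0.009729020276447177 c [-0.08460499 -0.26372462  0.13913335]
tcp [ 0.53213962 -0.10689916  0.10509537] F [ -5.03999522 -10.44176304  18.83991943] gap 0.07138866652702952 10.306373642524704
9062 [-0.01213996 -0.03829438] [0.036748   0.05748643] ((12.365920066833496, 9.301261901855469), (38.97385787963867, 99.89260864257812), 6.202843189239502)
```

```bash
python3 -c "
from station import arm
print(arm.finish_job())"
```

```text
the job is handed in; nothing more can be done
None
```

I closed the gauge's lid in its nest, lifted it out and seated it on the ridge. I handed it in leaning 0.270 rad, against a mark read at about 0.27 ± 0.03 rad. It was held by the fingers at about 10 N, not fully gripped. The hand-in gave no verdict, and I did not check the final pointer-to-mark match in a picture, nor the final lid angle except by its near-level pitch (−0.01 rad).

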